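# Lift the old gap spacer out of a dough sheeter's bearing pocket with sprung tongs

### The arm

A 6-joint arm with a two-finger parallel gripper is mounted at the origin on the work surface. World frame = base frame: x ahead of the robot, y to its left, z up, the work surface at z = 0. Lengths are in m, angles in rad, forces in N, time in s.
With the tool pointing down it reaches from about 0.275 to 0.975 m from the base axis. Payload 8.4 kg.
Tool frame: the origin (TCP) lies on the centre line of the jaws, within the pads' length; the fingertips stand 14 mm ahead of it and the grasp point (between the pads) lies 5 mm behind it (manip.tip_extent is the distance from the TCP to the fingertips, in m); z points along the fingers, y is the line along which they close (so a half turn about z gives the same grasp; the last joint's range is limited). The gripper opens to 92 mm and grips with 3 to 60 N. Pads are 20 mm wide; open, the fingers measure 128 mm over their backs; the gripper's body (75 mm by 189 mm) begins 69 mm behind the grasp point.
Start: joints at [-0.002, 0.353, 1.633, -0, 1.155, -0.002], TCP at [0.625, -0, 0.229] pointing down, gripper open.
Joint ranges: [-2.63, 2.63], [-0.92, 2.1], [0.06, 2.66], [-1.3, 4.44], [0, 2.69], [-3.02, 3.02]. Speed limits (rad/s): [2.22, 2.22, 2.79, 3.14, 3.14, 3.14].

### API

Orientations are given as a unit quaternion [w, x, y, z].
In Python, from station import manip, get_image, camera_model, job_done gives the robot as it stands. The module is installed in compiled form; this text tells all that it offers.
- The arm moves only by the shell command python3 -m jog 'ROWS' [FORCE]. ROWS is JSON, a list of rows, each a list of 7 numbers: the shift along the world's x, y, z in mm, then the turn, a rotation vector about the world's x, y, z in degrees, then the closure in counts, from 0 (fully open) to 255 (shut). A call has 1 to 8 rows; each row is the pose to reach, as a shift and turn from the pose commanded when the call began; what a row does not reach only later rows make up. A row lasts 1/12 s, in which the tool goes at most 41.7 mm and 7.16 degrees, less where a joint would pass 70% of its speed; a pose out of reach is approached as far as the arm can. A call with a gripper value outside its range is refused whole. The fingers move at their own pace and stop on an object; FORCE is the grip in N (left out, the last holds). Time passes only in rows, so rows that repeat a pose let the fingers close. It gives the time, the measured TCP pose, the force, the opening and the grip force at its end, in the units of the state.
- manip.state(): the state, without advancing time (a new reading comes with each control period).
- get_image(name): name is "scene" or "side" or "wrist"; returns the picture (420x560x3 uint8, red, green, blue); there is no depth.
- camera_model(name): a dict with "fovy" (degrees; the focal length in pixels is half the picture's height over the tangent of half this angle, whatever the lens; pixels are square), "cx", "cy" (the principal point, pixels), "distortion" ([k1, k2, p1, p2, k3] as OpenCV has them; the pictures are not rectified), "camera_from_world" (4x4, takes a point from world to camera coordinates); the wrist camera has in their place "hand_eye" (4x4, takes a point from camera to tool coordinates, whose origin is the TCP and whose axes are the flange's). Camera axes: x right, y up, looking along -z (the intrinsics and any distortion apply to the point x, -y, -z); pixel columns grow to the right and rows downward; lengths in m; the calibration is good to about 2 mm. A picture is of the moment at which its call begins: read the wrist's pose just before it. camera_model takes no time and is no camera call.
- job_done(): hands the job in; it is judged then, once.
The state is a dict: "time": time; "joint_pos": joint angles; "qd": joint speeds; "joint_torque": joint torques, N m; "eef_pos": TCP position; "tcp_rot": TCP orientation; "ft_force": force on the tool from outside, world axes, zero at the start; "wrist_torque": the same for the moment, N m; "grip_width": finger opening in m; "grip_force": force on a finger pad.
Only numpy, scipy, OpenCV 4.12 (cv2) and the standard library are available. Lean on these libraries where they do the work, as an engineer would, in place of code of your own. Each camera call takes 0.05 s, during which the arm holds its last target. There are 200 camera calls.

### The job

The bench dough sheeter is stripped to change its roller gap and one bearing pocket still has the old blue spacer at its bottom. With the sprung tongs from the wooden stand, grip that spacer and draw it out of the pocket, firmly but without crushing it or forcing the tongs against the machine, then slide it over the empty pin of the white spacer rack, not dropping it, until it lies fully home. Stand the tongs upright in their stand again, and leave the yellow spacer in the other pocket and everything else on the bench alone.

Things in the scene. Friction and masses are not known exactly. Their poses are not given: they have to be found in the camera images.
- sheeter: Stripped hand dough sheeter fixed on the bench: steel base 110 x 270 x 14 mm, roller, feed tray, crank, and two white bearing pedestals, 60 (x) x 44 (y) x 127 mm high, 170 mm apart along y, each with a pocket in its top (see pocket_left, pocket_right). Origin: centre of the base's underside; x away from the feed tray, y along the roller to the crank, z up.
- pocket_left (a point): Centre of the mouth of the +y pedestal's blind bearing pocket, 127 mm above the bench, axes as the sheeter's. Pocket 38 mm along x, 22 along y, 62 deep (floor 65 mm above the bench); edges across x bevelled 4 mm; roller-side wall slotted 14 mm wide from 10 mm above the floor up. On the floor's middle a dowel, 6 mm thick, 7 high, locates a spacer with 1.5 mm play.
- pocket_right (a point): The same of the -y pedestal. In both pockets a sprung ball in the outer wall presses the spacer's side towards the roller with about 7 N, so that drawing a spacer out takes 7 to 10 N and jaws that squeeze it with less than about 8 N slip off. Either jaw of the tongs has a gap of 9 mm between spacer and pocket wall, on the two sides across x.
- blue_spacer: The old spacer: blue plastic block 20 x 20 x 14 mm high with an upright 9 mm hole through it, about 25 g. Origin: centre of its underside; z up along the hole. It stands at the bottom of one of the two pockets (which varies), sides along the sheeter's x and y. A jaw squeezing it with more than 13 N marks it.
- yellow_spacer: The new spacer, already in the other pocket, to be left there: yellow plastic block 20 x 20 x 18 mm. Origin: centre of its underside.
- tongs: Sprung scissor tongs, 140 mm long, 110 g, jaws down in the stand: two crossed steel arms with green handles. This body is the arm with the +x jaw and -x handle. Origin: between the tips at the foot; x: line along which they open and close; z up along them. Handles: z = 94 to 140 mm, 20 mm wide along y, best held at z = 120 mm. Squeezing the handles closes the jaws.
- tongs_arm: The other arm, with the -x jaw and +x handle; origin on the pivot, 75 mm above the tips. A spring pushes each handle out with about 3 N when open, 5 N at a jaw gap of 24 mm, 6 to 8 N when the jaws are 20 mm apart; once the jaws hold something, each squeezes it with about 0.6 of the further force on a handle.
- tip_a (a point): Foot end of the jaw of tongs, on its inner (gripping) face, mid width. Jaw gap = distance tip_a to tip_b; halfway between them is the middle of the grip. Jaws are flat blades 4 mm thick along x, 10 mm wide along y over the lowest 58 mm. Sprung open the gap is 32 mm (40 mm over the outer faces: too wide for a pocket).
- tip_b (a point): The same on the jaw of tongs_arm. Gap against the handles' width over their outer faces, 120 mm above the tips: 41 mm wide (free): gap 32; 37 mm: gap 24 to 25; 34 mm: gap 20, jaws parallel (closed on a spacer). Squeezing moves the two arms evenly when the gripper holds both.
- stand: Stand of the tongs, fixed: a wooden block 72 x 45 x 58 mm high on a steel foot, with an upright slot 48 mm along its x and 15 mm along its y, bevelled at the long edges of its mouth. Origin: centre of the underside. The tongs stand in it opening along the stand's x.
- stand_slot (a point): Centre of the floor of the stand's slot, 4 mm above the bench, 54 mm below the stand's top: the jaw tips stand on it.
- rack: Spacer rack, fixed: white plate 56 x 144 x 12 mm with three upright steel pins in a row along y, 46 mm apart, 7 mm in diameter, round-topped, 30.5 mm high above the plate. Origin: centre of the underside. The middle pin carries a blue spacer, the -y pin a yellow one, the +y pin is empty.
- free_pin (a point): Foot of the empty pin, on its axis, at the top face of the rack plate (12 mm above the bench). A spacer is fully home when its underside lies here.
- rack_spacer_blue: Spare blue spacer on the rack's middle pin, 20 x 20 x 14 mm, origin at the centre of its underside; leave alone.
- rack_spacer_yellow: Spare yellow spacer on the rack's -y pin, 20 x 20 x 18 mm, origin at the centre of its underside; leave alone.
- scoop: White flour scoop, 260 x 85 x 55 mm, origin under its middle, handle to its -x; bystander.
- scraper: Steel bench scraper with a wooden grip, 97 x 120 x 20 mm, origin under the blade; bystander.
- jar: Clear jar with a steel cap, 84 mm across, 130 mm high, origin under its centre; bystander.
- brush: Pastry brush lying along its x, origin under its middle; bystander.
Mind the look-alikes: they are no part of the job. What is shaped like the rack but orange or red is not meant.

How it is judged:
On the way, in this order (a step that is already met when the one before it is completed fails the run):
1. the blue spacer is held in the tongs, drawn clear of its pocket (z of blue_spacer in the frame of sheeter above 0.13 m and contact force between tongs_arm and blue_spacer above 1 N), for 0.1 s.
2. the blue spacer lies fully home on the empty pin of the rack, upright and let go by the tongs (horizontal distance between blue_spacer and free_pin below 0.003 m and z of blue_spacer in the frame of free_pin between -0.002 and 0.0025 m and angle between blue_spacer's own z axis and vertical below 0.1 rad and contact force between tongs and blue_spacer below 0.05 N), for 0.2 s.
At the end, for the whole second after the job is handed in: the blue spacer is home on the empty pin: within 3 mm of its axis, within 2.5 mm of the plate, level within 0.1 rad, still, clear of the tongs; the tongs stand still in their stand, foot within 15 mm of the slot's middle and 8 mm of its floor, upright within 0.17 rad (all of step 2 and linear speed of each of blue_spacer, tongs below 0.02 m/s and horizontal distance between tongs and stand_slot below 0.015 m and z of tongs in the frame of stand_slot below 0.008 m and angle between tongs's own z axis and vertical below 0.17 rad); the robot touches nothing.
It fails at once if a jaw squeezes the blue spacer with more than 13 N (contact force between tongs_arm and blue_spacer above 13 N).
It fails at once if the tongs or the spacer are forced: tongs on the sheeter or blue spacer on the rack with more than 15 N (contact force between tongs and sheeter above 15 N or contact force between blue_spacer and rack above 15 N).
It fails at once if the blue spacer is handled with the gripper itself, or the gripper bears on the sheeter with more than 10 N (contact force between the fingers and blue_spacer above 0.3 N or contact force between the fingers and sheeter above 10 N).
It fails at once if the blue spacer is dropped (falls touching nothing, faster than 0.35 m/s) (contact force between blue_spacer and anything else below 0.01 N and linear speed of blue_spacer above 0.35 m/s).
It fails at once if another spacer is moved by more than 8 mm, or the scoop, scraper, jar or brush by more than 20 mm (distance of any of yellow_spacer, rack_spacer_blue, rack_spacer_yellow from where it was at the start of the episode above 0.008 m or distance of any of scoop, scraper, jar, brush from where it was at the start of the episode above 0.02 m).
It also fails if it takes over 64 s, if anything falls off the work surface, if the arm or the gripper's body presses on something with over 40 N, if the wrist force passes 120 N, or if a joint passes its speed limit or range.

## Working session

There is one attempt and no reset: what is moved stays moved. The work goes in short steps, Python scripts to look and compute and a shell command to move; the robot and the scene stay as the last step left them, time stands still between calls to the robot, and variables do not carry over. Pictures are saved under pics/ and viewed, at most 12 in all, crops included, and the job is handed in when it is done.

```bash
mkdir -p pics; python3 - <<'E'
from station import manip,get_image,camera_model
import cv2,numpy as np
for n in("scene","side"):
    im=get_image(n); cv2.imwrite(f"pics/{n}0.png",im[:,:,::-1])
    m=camera_model(n); print(n,m["fovy"],m["cx"],m["cy"],m["distortion"]); print(np.round(np.linalg.inv(m["camera_from_world"]),3))
m=camera_model("wrist");print(m)
print(manip.state())
E
```

```text
scene 42.21638783771226 286.83438567286635 208.53160735571586 [-0.15368313  0.          0.          0.          0.        ]
[[ 0.367 -0.624  0.69   1.435]
 [ 0.93   0.231 -0.285 -0.412]
 [ 0.018  0.746  0.665  1.025]
 [ 0.     0.     0.     1.   ]]
side 54.58722154410935 283.7553461192567 210.03768050712767 [-0.10408127  0.          0.          0.          0.        ]
[[ 0.917  0.293 -0.271  0.201]
 [-0.399  0.66  -0.637 -0.671]
 [-0.008  0.692  0.722  0.836]
 [ 0.     0.     0.     1.   ]]
{'fovy': 64.57322761704555, 'cx': 280.25284617652676, 'cy': 209.16323386389246, 'distortion': array([-0.02571584,  0.        ,  0.        ,  0.        ,  0.        ]), 'hand_eye': array([[ 3.22512916e-04,  9.54539560e-01,  2.98084089e-01,
         8.41624837e-02],
       [ 9.99999671e-01, -8.61549904e-05, -8.06062690e-04,
        -1.02385907e-03],
       [-7.43737294e-04,  2.98084251e-01, -9.54539274e-01,
        -1.56640167e-01],
       [ 0.00000000e+00,  0.00000000e+00,  0.00000000e+00,
         1.00000000e+00]])}
{'time': 0.1, 'joint_pos': array([-2.37938932e-03,  3.53583594e-01,  1.63407302e+00,  1.36950151e-05,
        1.15520399e+00, -2.41247834e-03]), 'qd': array([-1.57224345e-03, -7.06094099e-04, -9.63857858e-04, -1.10958038e-03,
       -6.65855531e-05, -2.56603816e-03]), 'joint_torque': array([-8.71753400e-04, -5.94903338e+01, -3.34933627e+01,  6.98069832e-02,
        1.83198228e-02, -2.35421521e-05]), 'eef_pos': array([6.24559571e-01, 1.82586587e-05, 2.27930147e-01]), 'tcp_rot': array([-4.53779228e-04,  7.07096898e-01,  7.07116380e-01, -4.42774073e-04]), 'ft_force': array([-0.14791619,  0.31477762,  0.52032501]), 'wrist_torque': array([-0.05757553, -0.02001284, -0.01484627]), 'grip_force': 0.0, 'grip_width': 0.09187912507501747}
```

View pics/scene0.png

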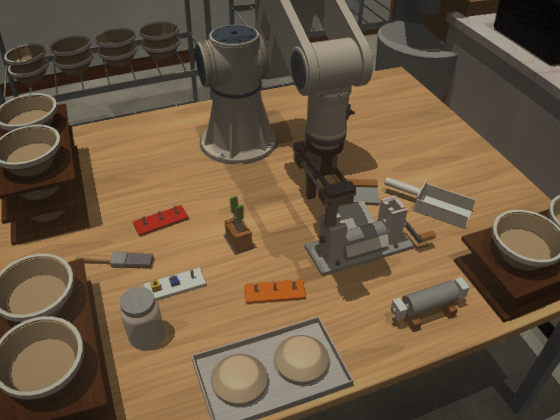

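View pics/side0.png

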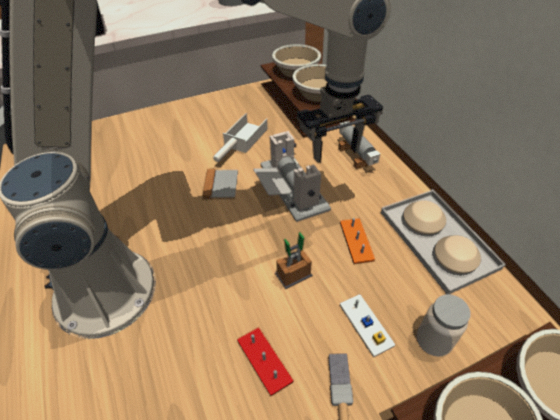

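The scene picture shows the stand with the tongs at (238,235) and the white rack at (173,283), empty pin at about (193,272). The sheeter is at (360,240), one pocket near (335,220) and the other near (393,207). Look-alikes are the red rack at (161,219) and the orange rack at (275,291). The choice is the white rack; the side view agrees, with the white rack at (367,322) and its empty pin at (357,302).

```bash
cat > h.py <<'E'
import numpy as np,cv2
from scipy.spatial.transform import Rotation as R
from station import manip,get_image,camera_model
def cam(n,st=None):
    m=camera_model(n);f=210/np.tan(np.radians(m["fovy"]/2))
    K=np.array([[f,0,m["cx"]],[0,f,m["cy"]],[0,0,1]]);d=np.array(m["distortion"])
    if n=="wrist":
        q=np.array(st["tcp_rot"]);T=np.eye(4);T[:3,:3]=R.from_quat(q[[1,2,3,0]]).as_matrix();T[:3,3]=st["eef_pos"]
        C=T@m["hand_eye"]
    else: C=np.linalg.inv(m["camera_from_world"])
    return K,d,C
def ray(c,px):
    K,d,C=c;u=cv2.undistortPoints(np.array([[px]],float),K,d)[0,0]
    v=C[:3,:3]@np.array([u[0],-u[1],-1]);return C[:3,3],v
def onz(c,px,z):
    o,v=ray(c,px);return o+v*(z-o[2])/v[2]
def proj(c,p):
    K,d,C=c;q=np.linalg.inv(C)@np.append(p,1);q=np.array([q[0],-q[1],-q[2]])
    return cv2.projectPoints(q[None],np.zeros(3),np.zeros(3),K,d)[0][0,0]
def tri(l):
    A=0;b=0
    for c,px in l:
        o,v=ray(c,px);v/=np.linalg.norm(v);P=np.eye(3)-np.outer(v,v);A=A+P;b=b+P@o
    return np.linalg.solve(A,b)
E
python3 - <<'E'
from h import *
s=cam("scene");d=cam("side")
print("stand",onz(s,(238,228),.058),onz(d,(294,262),.058))
print("pin top",tri([(s,(193,272)),(d,(357,301))]))
print("rack blue",tri([(s,(174,280)),(d,(368,321))]))
print("sheeter -y ped top",onz(s,(335,222),.127),onz(d,(308,172),.127))
print("+y",onz(s,(392,207),.127),onz(d,(282,142),.127))
def up(n,x,y,w,h,k): 
    im=cv2.imread(f"pics/{n}0.png")[y:y+h,x:x+w];return cv2.resize(im,None,fx=k,fy=k,interpolation=cv2.INTER_CUBIC)
a=np.hstack([up("scene",140,180,130,130,3),up("scene",300,160,130,130,3)])
b=np.hstack([up("side",260,220,130,67,3),up("side",240,125,130,67,3)])
cv2.imwrite("pics/c1.png",np.vstack([a,b])[:600])
E
```

```text
stand [ 0.45784726 -0.14264343  0.058     ] [ 0.44714529 -0.15088669  0.058     ]
pin top [ 0.540831   -0.28774844  0.03021947]
rack blue [ 0.54135008 -0.33711996  0.02027306]
sheeter -y ped top [0.58945725 0.06445327 0.127     ] [0.58149926 0.05589716 0.127     ]
+y [0.5899405  0.22348116 0.127     ] [0.57080764 0.20507468 0.127     ]
```

View pics/c1.png

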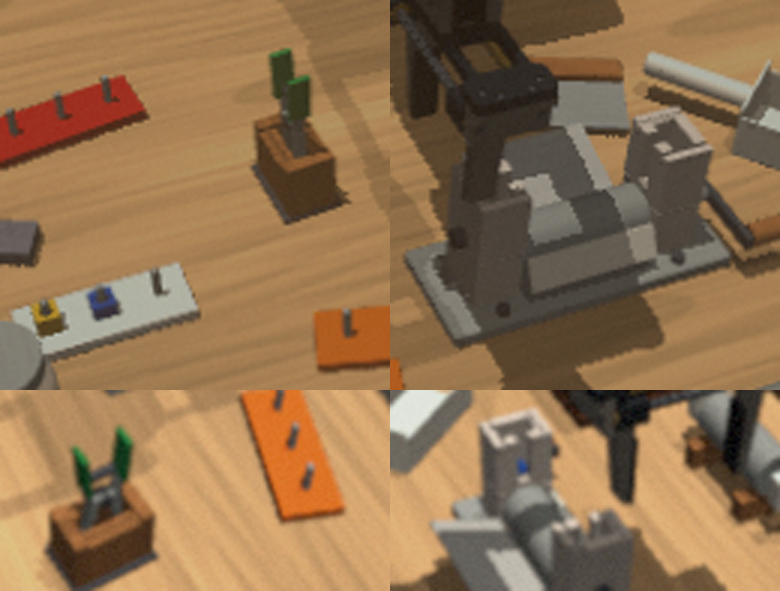

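The side crop shows blue (about px (522,465) in the crop) through the slot of the +y pedestal, so pocket_left holds the blue spacer. I'm going over the stand for a wrist view.

```bash
python3 -m jog '[[-30,-25,10,0,0,0,0],[-60,-50,20,0,0,0,0],[-90,-75,25,0,0,0,0],[-120,-100,30,0,0,0,0],[-150,-125,30,0,0,0,0],[-170,-147,30,0,0,0,0],[-172,-147,30,0,0,0,0],[-172,-147,30,0,0,0,0]]'; python3 - <<'E'
from h import *
st=manip.state();im=get_image("wrist");cv2.imwrite("pics/w1.png",im[:,:,::-1]);np.save("w1.npy",st,allow_pickle=True)
print(st["eef_pos"],st["tcp_rot"])
E
```

```text
time: 0.77
eef_pos: [0.452, -0.1478, 0.2587]
tcp_rot: [0.0, 0.708, 0.706, 0.0]
ft_force: [0.4, 0.2, 0.1]
grip_width: 0.092
grip_force: 0.0
[ 0.45197423 -0.14777108  0.25870186] [3.08958937e-05 7.08062220e-01 7.06150045e-01 7.42334291e-05]
```

View pics/w1.png

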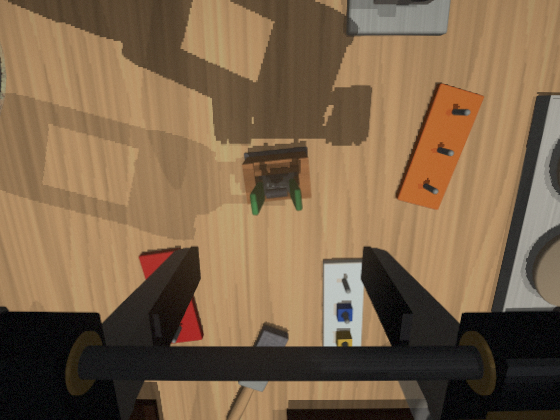

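Wrist view: stand around (277,175), green handle tops at about (255,203) and (298,199), white rack with its empty pin at (346,284). I'll enlarge the stand and the rack.

```bash
python3 - <<'E'
from h import *
im=cv2.imread("pics/w1.png")
a=cv2.resize(im[135:225,230:325],None,fx=6,fy=6,interpolation=cv2.INTER_CUBIC)
b=cv2.resize(im[255:345,315:370],None,fx=4,fy=6,interpolation=cv2.INTER_CUBIC)
cv2.imwrite("pics/c2.png",np.hstack([a,b]))
hsv=cv2.cvtColor(im,cv2.COLOR_BGR2HSV)
m=cv2.inRange(hsv,(45,80,30),(80,255,255));n,l,s,c=cv2.connectedComponentsWithStats(m)
for i in range(1,n):
    if s[i,4]>20: print(s[i],c[i])
E
```

```text
[295 190   7  20 105] [297.61904762 199.40952381]
[250 194   8  21 114] [253.85087719 203.83333333]
```

View pics/c2.png

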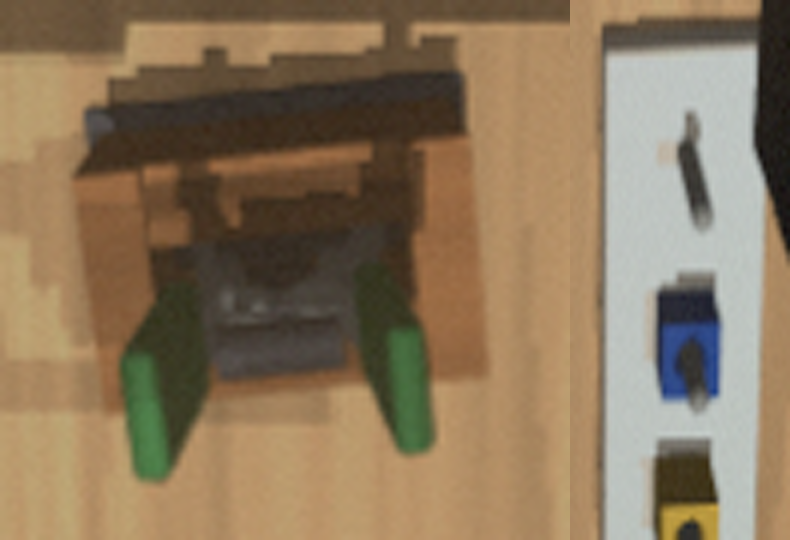

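Crop: handle tops at crop (147,415) and (411,388); stand top corners (80,172), (465,135), (490,375), (105,412); pin foot at (690,115), pin top at (703,222).

```bash
python3 - <<'E'
from h import *
st=np.load("w1.npy",allow_pickle=True).item();c=cam("wrist",st)
P=lambda x,y:(230+x/6-.4,135+y/6-.4)
l=onz(c,P(147,415),.144);r=onz(c,P(411,388),.144)
print(l,r,(l+r)/2,np.linalg.norm(r-l),np.degrees(np.arctan2((r-l)[1],(r-l)[0])))
k=[onz(c,P(*p),.058) for p in((80,172),(465,135),(490,375),(105,412))];k=np.array(k)
print(k,k.mean(0),np.linalg.norm(k-np.roll(k,1,0),axis=1),np.degrees(np.arctan2(*(k[1]-k[0])[[1,0]])),np.degrees(np.arctan2(*(k[2]-k[3])[[1,0]])))
Q=lambda x,y:(315+(x-570)/4-.4,255+y/6-.4)
print("pin",onz(c,Q(690,115),.012),onz(c,Q(703,222),.0425))
print("rack edge",[onz(c,Q(*p),.012) for p in((604,45),(604,530),(757,40))],"blue top",onz(c,Q(690,360),.026))
E
```

```text
[ 0.42895076 -0.1434652   0.144     ] [ 0.46634412 -0.13958901  0.144     ] [ 0.44764744 -0.14152711  0.144     ] 0.037593724255470064 5.9181356456677126
[[ 0.41100791 -0.12312438  0.058     ]
 [ 0.48020338 -0.11664424  0.058     ]
 [ 0.48579683 -0.16119821  0.058     ]
 [ 0.41408336 -0.16816662  0.058     ]] [ 0.44777287 -0.14228336  0.058     ] [0.04514711 0.06949824 0.04490371 0.07205123] 5.35013771237679 5.550012609992737
pin [ 0.53828975 -0.28159134  0.012     ] [ 0.5373267  -0.29060946  0.0425    ]
rack edge [array([ 0.50843753, -0.26398996,  0.012     ]), array([ 0.51337326, -0.39460215,  0.012     ]), array([ 0.55972709, -0.26298889,  0.012     ])] blue top [ 0.53887266 -0.33649908  0.026     ]
```

```bash
python3 -m jog '[[-2,3,-30,0,0,3,0],[-4,6,-60,0,0,5.5,0],[-4.5,6,-90,0,0,5.5,0],[-4.5,6,-115,0,0,5.5,0],[-4.5,6,-132,0,0,5.5,0],[-4.5,6,-140,0,0,5.5,0],[-4.5,6,-140,0,0,5.5,60],[-4.5,6,-140,0,0,5.5,120]]' 15; python3 -m jog '[[0,0,0,0,0,0,125],[0,0,0,0,0,0,130],[0,0,0,0,0,0,134],[0,0,0,0,0,0,136],[0,0,0,0,0,0,138],[0,0,0,0,0,0,138]]'
```

```text
time: 1.48
eef_pos: [0.4492, -0.1406, 0.1187]
tcp_rot: [-0.0, 0.672, 0.741, -0.0]
ft_force: [0.5, 0.1, -0.0]
grip_width: 0.0809
grip_force: 0.0
time: 1.98
eef_pos: [0.4488, -0.1411, 0.1191]
tcp_rot: [0.0, 0.672, 0.74, 0.0]
ft_force: [-0.4, 0.4, 9.2]
grip_width: 0.0428
grip_force: 8.2
```

```bash
python3 -m jog '[[0,0,0,0,0,0,138],[0,0,0,0,0,0,138],[0,0,0,0,0,0,138]]'; python3 -m jog '[[0,0,1,0,0,0,142],[0,0,2,0,0,0,142],[0,0,3,0,0,0,142],[0,0,3,0,0,0,142]]'
```

```text
time: 2.23
eef_pos: [0.4493, -0.1413, 0.1193]
tcp_rot: [0.001, 0.672, 0.74, 0.0]
ft_force: [-0.3, 0.1, 5.7]
grip_width: 0.0424
grip_force: 6.2
time: 2.57
eef_pos: [0.4483, -0.141, 0.1216]
tcp_rot: [-0.0, 0.672, 0.74, -0.0]
ft_force: [0.2, -0.5, -0.8]
grip_width: 0.0406
grip_force: 3.6
```

```bash
python3 -m jog '[[0,0,8,0,0,0,147],[0,0,18,0,0,0,150],[0,0,35,0,0,0,151],[0,0,60,0,0,0,151],[0,0,85,0,0,0,151],[0,0,120,0,0,0,151],[20,30,150,0,0,0,151],[40,60,180,0,0,0,151]]' ; python3 -m jog '[[20,35,0,0,0,0,151],[40,70,0,0,0,-2,151],[60,105,0,0,0,-5.5,151],[80,140,0,0,0,-5.5,151],[90,175,0,0,0,-5.5,151],[90,190,0,0,0,-5.5,151],[90,190,0,0,0,-5.5,151],[90,190,0,0,0,-5.5,151]]'; python3 - <<'E'
from h import *
st=manip.state();im=get_image("wrist");np.save("w2.npy",st,allow_pickle=True)
cv2.imwrite("pics/w2.png",cv2.resize(im[:,:,::-1],(800,600),interpolation=cv2.INTER_CUBIC))
E
```

```text
time: 3.23
eef_pos: [0.4839, -0.0879, 0.298]
tcp_rot: [0.001, 0.673, 0.739, 0.0]
ft_force: [1.0, -0.7, -1.6]
grip_width: 0.0376
grip_force: 4.6
time: 3.9
eef_pos: [0.5738, 0.1028, 0.2954]
tcp_rot: [0.0, 0.706, 0.708, -0.0]
ft_force: [0.2, 0.2, -0.5]
grip_width: 0.0375
grip_force: 4.6
```

View pics/w2.png

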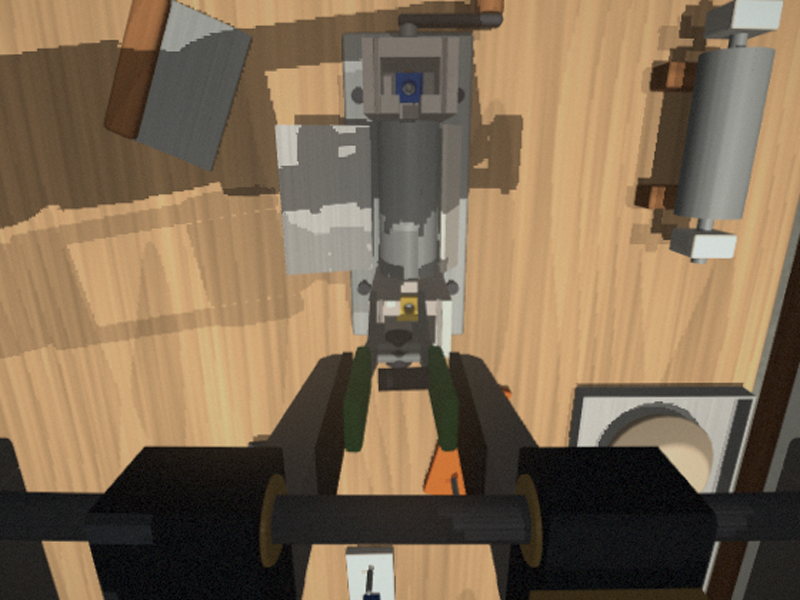

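The wrist view confirms it: the blue spacer is in the far (+y) pocket at (409,87) and the yellow one in the near pocket at (409,308). I'll measure those along with the base corners.

```bash
python3 - <<'E'
from h import *
st=np.load("w2.npy",allow_pickle=True).item();c=cam("wrist",st)
k=1/1.42857
Z=lambda x,y,z:np.round(onz(c,(x*k,y*k),z),4)
print("base",[Z(344,34,.014),Z(471,33,.014),Z(463,333,.014),Z(354,335,.014)])
print("hole blue",Z(409,89,.079),"yel",Z(409,308,.083))
im=cv2.imread("pics/w2.png");hsv=cv2.cvtColor(im,cv2.COLOR_BGR2HSV)
for nm,lo,hi in(("b",(105,120,50),(130,255,255)),("y",(18,130,60),(30,255,255))):
    m=cv2.inRange(hsv,lo,hi);n,l,s,cc=cv2.connectedComponentsWithStats(m)
    for i in range(1,n):
        if s[i,4]>80: print(nm,s[i],cc[i],Z(*cc[i],.079))
print("tip proj",proj(c,np.array(st["eef_pos"])-[0,0,.115])/k, "tcp",st["eef_pos"])
a=cv2.resize(im[20:130,330:490],None,fx=4.9,fy=4.9,interpolation=cv2.INTER_CUBIC);cv2.imwrite("pics/c3.png",a)
E
```

```text
base [array([0.526 , 0.2799, 0.014 ]), array([0.6312, 0.281 , 0.014 ]), array([0.6353, 0.0147, 0.014 ]), array([0.5274, 0.0124, 0.014 ])]
hole blue [0.579  0.2301 0.079 ] yel [0.5802 0.0637 0.083 ]
b [399  88  20  14 114] [408.8245614   96.73684211] [0.5789 0.2248 0.079 ]
y [398 296  20  24 312] [408.49038462 308.37179487] [0.5799 0.0621 0.079 ]
y [261 495   9  70 233] [263.92274678 531.01716738] [ 0.4398 -0.1687  0.079 ]
y [533 501   8  33 115] [536.90434783 516.04347826] [ 0.706 -0.15   0.079]
y [534 532   8  33 126] [537.87301587 548.71428571] [ 0.7108 -0.1904  0.079 ]
tip proj [401.69882805 297.67276795] tcp [0.57376148 0.10277229 0.295403  ]
```

View pics/c3.png

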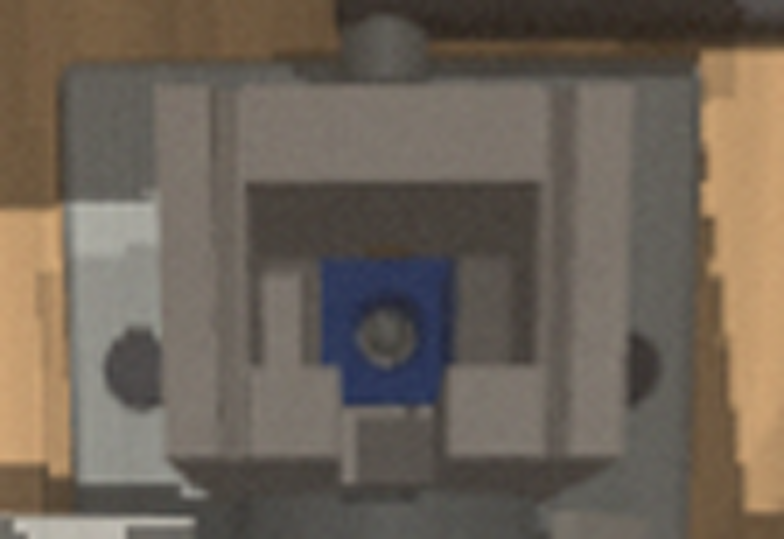

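Crop: pedestal top corners (155,85), (635,85), (625,457), (165,457). Pocket inner edges are x 247 to 540 and y 183 to 365. The blue top face covers x 322 to 453 and y 257 to 403 (partly hidden), and its hole is at (387,333).

```bash
python3 - <<'E'
from h import *
st=np.load("w2.npy",allow_pickle=True).item();c=cam("wrist",st)
Z=lambda x,y,z:np.round(onz(c,((330+x/4.9)*.7-.15,(20+y/4.9)*.7-.15),z),4)
k=np.array([Z(155,85,.127),Z(635,85,.127),Z(625,457,.127),Z(165,457,.127)]);print(k,k.mean(0),np.linalg.norm(k-np.roll(k,1,0),axis=1))
k=np.array([Z(247,183,.127),Z(540,183,.127),Z(540,365,.127),Z(247,365,.127)]);print(k,k.mean(0))
k=np.array([Z(215,183,.127),Z(575,183,.127)]);print(k,k.mean(0))
print("blue x edges",Z(322,300,.079),Z(453,300,.079),"back edge",Z(387,257,.079),"hole",Z(387,318,.079),Z(387,333,.072))
E
```

```text
[[0.5487 0.2542 0.127 ]
 [0.609  0.2544 0.127 ]
 [0.6093 0.2103 0.127 ]
 [0.5491 0.2101 0.127 ]] [0.579025 0.23225  0.127   ] [0.04410181 0.06030033 0.04410102 0.06020033]
[[0.5601 0.2429 0.127 ]
 [0.5973 0.243  0.127 ]
 [0.5979 0.2215 0.127 ]
 [0.5599 0.2214 0.127 ]] [0.5788 0.2322 0.127 ]
[[0.5561 0.2429 0.127 ]
 [0.6018 0.2431 0.127 ]] [0.57895 0.243   0.127  ]
blue x edges [0.5692 0.2354 0.079 ] [0.5886 0.2355 0.079 ] back edge [0.5788 0.2413 0.079 ] hole [0.5788 0.233  0.079 ] [0.579  0.2317 0.072 ]
```

```bash
python3 -m jog '[[1,25,0,0,0,0,152],[3,60,0,0,0,0,152],[5,95,-10,0,0,0,152],[5,120,-20,0,0,0,152],[5,129,-28,0,0,0,152],[5,129,-30,0,0,0,152],[5,129,-30,0,0,0,152],[5,129,-30,0,0,0,152]]' ; python3 - <<'E'
from h import *
st=manip.state();np.save("w3.npy",st,allow_pickle=True);print(st["eef_pos"],st["grip_width"])
ims={n:get_image(n)[:,:,::-1] for n in("wrist","side","scene")}
for n in ims: cv2.imwrite(f"pics/{n}3.png",ims[n])
tip=np.array(st["eef_pos"])-[0,0,.115]
for n in("wrist","side","scene"): print(n,proj(cam(n,st),tip))
g=lambda n,x,y,w,h,k:cv2.resize(ims[n][y:y+h,x:x+w],(w*k,h*k),interpolation=cv2.INTER_CUBIC)
cv2.imwrite("pics/c4.png",np.hstack([g("wrist",235,170,90,120,5),g("side",260,110,33,60,10)]))
c=cam("side");u,v=proj(c,tip).astype(int);c=cam("scene");u2,v2=proj(c,tip).astype(int)
A=g("wrist",230,160,100,150,4)
B=g("side",u-33,v-30,66,60,6)[:300];C=g("scene",u2-33,v2-30,66,60,6)[:300]
cv2.imwrite("pics/c4.png",np.hstack([A,np.vstack([B,C])]))
print((u-33,v-30),(u2-33,v2-30))
E
```

```text
time: 4.62
eef_pos: [0.5792, 0.2294, 0.2653]
tcp_rot: [0.0, 0.708, 0.707, -0.0]
ft_force: [-0.1, -0.5, -1.4]
grip_width: 0.0371
grip_force: 4.7
[0.57919836 0.22942112 0.26530802] 0.03712770297492729
wrist [281.16832826 208.33100938]
side [281.2368448  130.13497463]
scene [393.27410829 196.83227459]
(np.int64(248), np.int64(100)) (np.int64(360), np.int64(166))
```

View pics/c4.png

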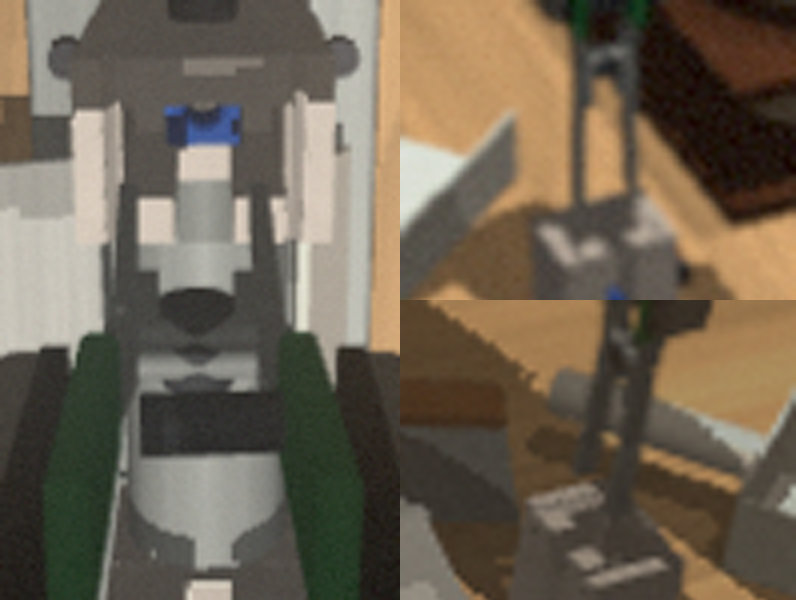

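Left crop (wrist): jaw tips at crop (137,190) and (253,190), blue at (205,125), pedestal edges x=72 and x=335. The side and scene crops show the jaws just above the pocket and perhaps lower than predicted, so I'll triangulate.

```bash
python3 - <<'E'
from h import *
st=np.load("w3.npy",allow_pickle=True).item();w=cam("wrist",st);s=cam("side");e=cam("scene")
W=lambda x,y:(230+x/4-.4,160+y/4-.4)
a=(248+180/6-.4,100+205/6-.4);b=(248+232/6-.4,100+195/6-.4);a2=(360+185/6-.4,166+170/6-.4)
print("jaw-x side+scene",tri([(s,a),(e,a2)]))
print("tip wrist at z",[[np.round(onz(w,W(*p),z),4) for p in((137,190),(253,190))] for z in(.15,.14)])
print("wall",[np.round(onz(w,W(*p),.127),4) for p in((74,240),(333,240),(205,130))])
# camera consistency: pedestal -y pedestal? check +y pocket via side/scene
for x,y in((.549,.2103),(.6093,.2103),(.549,.2543),(.6093,.2543)):
    p=(x,y,.127);print(proj(s,p)-(248,100),proj(e,p)-(360,166),"crop6:",((proj(s,p)-(248,100))*6+(400,0)).round(),((proj(e,p)-(360,166))*6+(400,300)).round())
g=lambda n,x,y,w,h,k:cv2.resize(cv2.imread(f"pics/{n}3.png")[y:y+h,x:x+w],(w*k,h*k),interpolation=cv2.INTER_CUBIC)
E
```

```text
jaw-x side+scene [0.56539257 0.22784063 0.14593281]
tip wrist at z [[array([0.5644, 0.2304, 0.15  ]), array([0.5892, 0.2304, 0.15  ])], [array([0.5639, 0.2274, 0.14  ]), array([0.5896, 0.2274, 0.14  ])]]
wall [array([0.5482, 0.2111, 0.127 ]), array([0.609 , 0.2111, 0.127 ]), array([0.579 , 0.2377, 0.127 ])]
[26.31968473 42.87386989] [19.61866673 32.2418658 ] crop6: [558. 257.] [518. 493.]
[45.40130672 37.76863136] [31.27160067 47.06434952] crop6: [672. 227.] [588. 582.]
[20.59118614 34.65587844] [34.45002159 28.41545113] crop6: [524. 208.] [607. 470.]
[39.29631414 29.77999887] [46.39583886 42.96384161] crop6: [636. 179.] [678. 558.]
```

Tip mid is about (0.577, 0.2295, 0.147) and the pocket centre (0.579, 0.232). Correction is +2 in x and +2.5 in y; then I go down.

```bash
python3 -m jog '[[2,2.5,0,0,0,0,152],[2,2.5,0,0,0,0,152],[2,2.5,-8,0,0,0,152],[2,2.5,-16,0,0,0,152],[2,2.5,-22,0,0,0,152],[2,2.5,-28,0,0,0,152],[2,2.5,-32,0,0,0,152],[2,2.5,-32,0,0,0,152]]'
```

```text
time: 5.43
eef_pos: [0.5804, 0.2336, 0.2314]
tcp_rot: [-0.0, 0.707, 0.707, -0.001]
ft_force: [-0.9, -0.4, -0.8]
grip_width: 0.0372
grip_force: 4.7
```

```bash
python3 -m jog '[[0,0,-6,0,0,0,152],[0,0,-12,0,0,0,152],[0,0,-18,0,0,0,152],[0,0,-24,0,0,0,152],[0,0,-29,0,0,0,152],[0,0,-33,0,0,0,152],[0,0,-33,0,0,0,152]]';python3 -m jog '[[0,0,-2,0,0,0,152],[0,0,-4,0,0,0,152],[0,0,-6,0,0,0,152],[0,0,-8,0,0,0,152],[0,0,-8,0,0,0,152]]'
```

```text
time: 6.02
eef_pos: [0.5806, 0.2336, 0.1987]
tcp_rot: [-0.0, 0.707, 0.707, -0.001]
ft_force: [-0.5, 0.0, -0.8]
grip_width: 0.0373
grip_force: 4.7
time: 6.43
eef_pos: [0.5809, 0.2337, 0.1915]
tcp_rot: [-0.0, 0.707, 0.707, -0.0]
ft_force: [-1.0, -0.1, -1.2]
grip_width: 0.037
grip_force: 4.7
```

```bash
python3 -m jog '[[0,0,-1,0,0,0,152],[0,0,-2,0,0,0,152],[0,0,-3,0,0,0,152],[0,0,-3,0,0,0,152]]';python3 -m jog '[[0,0,-1,0,0,0,152],[0,0,-1,0,0,0,152],[0,0,-2,0,0,0,152],[0,0,-2,0,0,0,152]]'
```

```text
time: 6.77
eef_pos: [0.581, 0.2338, 0.1887]
tcp_rot: [-0.0, 0.707, 0.707, -0.0]
ft_force: [-0.3, -0.3, -1.3]
grip_width: 0.0372
grip_force: 4.7
time: 7.1
eef_pos: [0.581, 0.2338, 0.1868]
tcp_rot: [-0.0, 0.707, 0.707, -0.0]
ft_force: [0.3, 0.2, -1.1]
grip_width: 0.0372
grip_force: 4.7
```

```bash
python3 -m jog '[[0,0,-1,0,0,0,152],[0,0,-1,0,0,0,152],[0,0,-2,0,0,0,152],[0,0,-2,0,0,0,152]]';python3 -m jog '[[0,0,0,0,0,0,155],[0,0,0,0,0,0,155],[0,0,0,0,0,0,157],[0,0,0,0,0,0,157],[0,0,0,0,0,0,159],[0,0,0,0,0,0,159],[0,0,0,0,0,0,159]]' 14
```

```text
time: 7.43
eef_pos: [0.581, 0.2338, 0.1847]
tcp_rot: [-0.0, 0.707, 0.707, -0.0]
ft_force: [-0.5, 0.7, -1.3]
grip_width: 0.0375
grip_force: 4.7
time: 8.02
eef_pos: [0.5809, 0.2338, 0.1849]
tcp_rot: [-0.0, 0.707, 0.707, -0.0]
ft_force: [-0.9, -0.0, -0.1]
grip_width: 0.0345
grip_force: 7.7
```

```bash
python3 -m jog '[[0,0,0,0,0,0,160],[0,0,0,0,0,0,160],[0,0,0,0,0,0,161],[0,0,0,0,0,0,161],[0,0,0,0,0,0,162],[0,0,0,0,0,0,162]]' 16; python3 -m jog '[[0,0,0,0,0,0,164],[0,0,0,0,0,0,166],[0,0,0,0,0,0,168],[0,0,0,0,0,0,168]]' 20
```

```text
time: 8.52
eef_pos: [0.5807, 0.2338, 0.1849]
tcp_rot: [-0.0, 0.707, 0.707, -0.0]
ft_force: [-2.9, 0.0, 0.4]
grip_width: 0.0344
grip_force: 16.0
time: 8.85
eef_pos: [0.5808, 0.2338, 0.1849]
tcp_rot: [-0.0, 0.707, 0.707, -0.0]
ft_force: [-4.0, 0.7, 1.9]
grip_width: 0.0338
grip_force: 20.0
```

```bash
python3 -m jog '[[-0.5,0,0,0,0,0,168],[-1,0,0,0,0,0,170],[-1,0,0,0,0,0,172],[-1,0,0,0,0,0,174]]' 24
```

```text
time: 9.18
eef_pos: [0.5803, 0.2338, 0.1849]
tcp_rot: [0.0, 0.707, 0.707, 0.0]
ft_force: [-1.7, 0.2, 0.2]
grip_width: 0.0334
grip_force: 23.9
```

Jaw force should be about 10 N. Drawing it out now.

```bash
python3 -m jog '[[0,0,1,0,0,0,176],[0,0,2,0,0,0,176],[0,0,4,0,0,0,176],[0,0,6,0,0,0,176],[0,0,8,0,0,0,176]]'; python3 -m jog '[[0,0,3,0,0,0,176],[0,0,7,0,0,0,176],[0,0,12,0,0,0,176],[0,0,18,0,0,0,176],[0,0,24,0,0,0,176],[0,0,30,0,0,0,176]]'
```

```text
time: 9.6
eef_pos: [0.5804, 0.2339, 0.1933]
tcp_rot: [0.0, 0.707, 0.707, 0.0]
ft_force: [-0.2, 0.1, -0.5]
grip_width: 0.0338
grip_force: 24.0
time: 10.1
eef_pos: [0.5802, 0.2339, 0.2239]
tcp_rot: [0.0, 0.707, 0.707, 0.0]
ft_force: [0.6, 0.8, -1.8]
grip_width: 0.0339
grip_force: 24.0
```

```bash
python3 -m jog '[[0,0,8,0,0,0,176],[0,0,18,0,0,0,176],[0,0,30,0,0,0,176],[0,0,42,0,0,0,176],[0,0,55,0,0,0,176],[0,0,68,0,0,0,176],[0,0,76,0,0,0,176],[0,0,76,0,0,0,176]]'; python3 - <<'E'
from h import *
st=manip.state();print(st["eef_pos"]);ims={n:get_image(n) for n in("wrist","side","scene")}
np.save("w4.npy",st,allow_pickle=True)
L=[]
for n in ims:
    cv2.imwrite(f"pics/{n}4.png",ims[n][:,:,::-1])
    m=cv2.inRange(cv2.cvtColor(ims[n],cv2.COLOR_RGB2HSV),(105,110,30),(130,255,255));k,l,s,cc=cv2.connectedComponentsWithStats(m)
    print(n,proj(cam(n,st),np.array(st["eef_pos"])-[0,0,.117]))
    for i in range(1,k):
        if s[i,4]>8: print(s[i],cc[i])
E
```

```text
time: 10.77
eef_pos: [0.581, 0.2341, 0.3017]
tcp_rot: [0.001, 0.707, 0.707, 0.002]
ft_force: [0.2, -0.6, -0.3]
grip_width: 0.0335
grip_force: 24.0
[0.58102039 0.23413004 0.30166731]
wrist [280.69314959 207.90180481]
[268 207  24  19 282] [279.88297872 218.4964539 ]
side [281.02112116 119.09667665]
[279 116   8   7  38] [282.44736842 119.28947368]
[362 317  11  10  58] [366.65517241 321.53448276]
scene [397.3199059  186.26161504]
[393 182   5   6  14] [395.21428571 184.21428571]
[170 278   8   5  16] [172.5625 280.125 ]
```

The spacer is held and clear of the pocket. Moving to the rack, with the tool 60 mm short of the pin so the pin shows.

```bash
python3 -m jog '[[0,-12,0,0,0,0,176],[-2,-36,0,0,0,0,176],[-4,-66,0,0,0,0,176],[-7,-98,0,0,0,0,176],[-10,-130,0,0,0,0,176],[-13,-162,0,0,0,0,176],[-16,-194,0,0,0,0,176],[-19,-226,0,0,0,0,176]]';python3 -m jog '[[-2,-32,0,0,0,0,176],[-4,-64,0,0,0,0,176],[-7,-98,0,0,0,0,176],[-10,-130,0,0,0,0,176],[-13,-162,0,0,0,0,176],[-16,-194,0,0,0,0,176],[-19,-226,0,0,0,0,176],[-21,-258,0,0,0,0,176]]';python3 -m jog '[[-1,-30,-5,0,0,0,176],[-2,-60,-20,0,0,0,176],[-2,-85,-40,0,0,0,176],[-2,-98,-60,0,0,0,176],[-2,-100,-80,0,0,0,176],[-2,-100,-88,0,0,0,176],[-2,-100,-90,0,0,0,176],[-2,-100,-90,0,0,0,176]]'
python3 - <<'E'
from h import *
st=manip.state();print(st["eef_pos"]);np.save("w5.npy",st,allow_pickle=True)
im=get_image("wrist")[:,:,::-1];cv2.imwrite("pics/wrist5.png",im)
c=cam("wrist",st)
print("pin proj",proj(c,(.5375,-.29,.012)),proj(c,(.5375,-.29,.0425)))
cv2.imwrite("pics/c5.png",cv2.resize(im[90:240,220:340],None,fx=4,fy=4,interpolation=cv2.INTER_CUBIC))
E
```

```text
time: 11.58
eef_pos: [0.5599, 0.0056, 0.2981]
tcp_rot: [-0.0, 0.707, 0.707, -0.001]
ft_force: [0.2, -0.1, -1.0]
grip_width: 0.0333
grip_force: 24.0
time: 12.25
eef_pos: [0.5386, -0.2522, 0.2981]
tcp_rot: [-0.001, 0.707, 0.707, -0.0]
ft_force: [0.7, -0.3, -1.0]
grip_width: 0.0337
grip_force: 24.0
time: 12.92
eef_pos: [0.5374, -0.3498, 0.2084]
tcp_rot: [-0.001, 0.707, 0.707, -0.0]
ft_force: [0.4, -1.0, -0.2]
grip_width: 0.0334
grip_force: 24.0
[ 0.53743725 -0.34984149  0.2083689 ]
pin proj [281.30507605 130.27099791] [281.38200602 132.51933045]
```

View pics/c5.png

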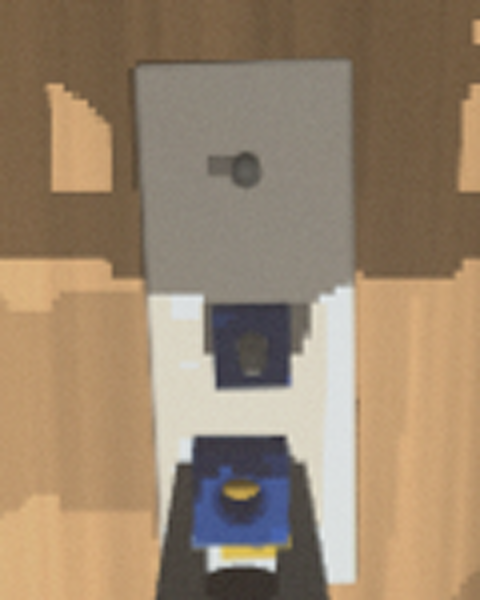

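Crop: the empty pin is seen almost end-on at crop (246,170). The held spacer's top face spans (193..290, 475..545), its +y face has its bottom edge at row 437, and its hole is at (241,500).

```bash
python3 - <<'E'
from h import *
from scipy.optimize import least_squares
st=np.load("w5.npy",allow_pickle=True).item();c=cam("wrist",st)
C=lambda x,y:np.array((220+x/4-.4,90+y/4-.4))
print("pin",[np.round(onz(c,C(246,170),z),4) for z in(.0425,.012)])
obs=[((-10,10,14),(203,475)),((10,10,14),(288,475)),((-10,-10,14),(193,545)),((10,-10,14),(290,545)),((-10,10,0),(193,437)),((10,10,0),(287,437))]
def f(p,full=False):
    return np.concatenate([proj(c,np.array(p[:3])+R.from_euler("z",p[3]).apply(np.array(o)/1e3))-C(*u) for o,u in obs])
r=least_squares(f,[.5374,-.35,.09,0]);print(r.x,"rms",np.sqrt(np.mean(r.fun**2)),"rel tcp",r.x[:3]-st["eef_pos"]); print(r.fun.reshape(-1,2).round(1))
E
```

```text
pin [array([ 0.5372, -0.2896,  0.0425]), array([ 0.5373, -0.2919,  0.012 ])]
[ 0.5364044  -0.35930556  0.07169819 -0.00674121] rms 1.7125301112043587 rel tcp [-0.00103285 -0.00946407 -0.1366707 ]
[[-1.5 -3.1]
 [ 0.  -2.9]
 [ 1.1  0.9]
 [-0.8  1. ]
 [ 1.5  2.1]
 [-0.2  2.2]]
```

```bash
python3 - <<'E'
from h import *
from scipy.optimize import least_squares
st=np.load("w5.npy",allow_pickle=True).item();c=cam("wrist",st)
C=lambda x,y:np.array((220+x/4-.4,90+y/4-.4))
obs=[((-10,10,14),(203,475)),((10,10,14),(288,475)),((-10,-10,14),(193,545)),((10,-10,14),(290,545)),((-10,10,0),(193,437)),((10,10,0),(287,437)),((0,0,14),(242,503))]
def mk(z):
    def f(p):
        q=R.from_euler("xyz",[p[3],p[4],0])
        pp=np.array([p[0],p[1],z if z else p[2]])
        return np.concatenate([proj(c,pp+q.apply(np.array(o)/1e3))-C(*u) for o,u in obs])
    return f
for z in(None,.0884,.085,.081):
    r=least_squares(mk(z),[.5374,-.35,.09,0,0]);print(z,r.x.round(4),"rms",np.sqrt(np.mean(r.fun**2)).round(2),"rel",(r.x[:3]-st["eef_pos"]).round(4)); print(r.fun.reshape(-1,2).round(1).tolist())
im=cv2.imread("pics/wrist5.png")
col=im[190:236,280];print([(i+190,*map(int,v)) for i,v in enumerate(col)])
col=im[190:236,272];print([(i+190,*map(int,v)) for i,v in enumerate(col)])
for r in(202,212,224): print(r,[tuple(map(int,v)) for v in im[r,262:298]])
E
```

```text
None [ 0.5357 -0.3548  0.074   0.3476  0.0653] rms 0.78 rel [-0.0017 -0.005  -0.1343]
[[-1.3, -0.2], [0.6, -0.6], [1.2, 0.1], [-0.9, -0.4], [0.7, -0.1], [-0.6, -0.5], [0.3, 1.7]]
0.0884 [  0.5357  -0.35   -49.8259   0.3728   0.0734] rms 0.96 rel [-1.80000e-03 -1.00000e-04 -5.00343e+01]
[[-1.8, -0.1], [1.3, -0.6], [0.6, 0.7], [-0.4, 0.2], [0.0, -0.8], [-0.0, -1.3], [0.3, 2.0]]
0.085 [ 0.5357 -0.3511 29.2859  0.3661  0.0712] rms 0.89 rel [-1.70000e-03 -1.30000e-03  2.90775e+01]
[[-1.7, -0.1], [1.1, -0.6], [0.7, 0.6], [-0.5, 0.0], [0.2, -0.7], [-0.2, -1.1], [0.3, 1.9]]
0.081 [ 0.5357 -0.3525 34.4713  0.3588  0.0689] rms 0.83 rel [-1.70000e-03 -2.60000e-03  3.42629e+01]
[[-1.5, -0.2], [0.9, -0.6], [0.9, 0.4], [-0.6, -0.1], [0.4, -0.4], [-0.3, -0.8], [0.3, 1.8]]
[(190, 197, 214, 219), (191, 196, 213, 217), (192, 197, 214, 219), (193, 197, 214, 219), (194, 197, 213, 217), (195, 196, 213, 219), (196, 197, 212, 219), (197, 197, 216, 219), (198, 168, 181, 184), (199, 89, 80, 77), (200, 67, 60, 61), (201, 69, 58, 63), (202, 69, 60, 65), (203, 72, 61, 65), (204, 74, 61, 64), (205, 72, 58, 58), 
[... 2467 characters left out ...]
 (145, 89, 73), (147, 89, 73), (146, 92, 74), (144, 89, 72), (138, 90, 76), (97, 81, 77), (65, 71, 76), (67, 74, 79), (68, 73, 78), (71, 77, 82), (126, 138, 142)]
224 [(64, 71, 76), (64, 69, 76), (62, 68, 74), (62, 70, 75), (57, 67, 71), (92, 84, 82), (147, 113, 98), (146, 91, 72), (146, 90, 73), (145, 90, 70), (145, 90, 71), (144, 87, 70), (142, 86, 66), (143, 89, 70), (145, 91, 72), (146, 89, 70), (146, 90, 72), (148, 93, 74), (144, 87, 70), (144, 87, 68), (145, 89, 70), (148, 91, 73), (142, 86, 67), (141, 84, 64), (143, 87, 70), (152, 93, 71), (170, 99, 74), (168, 100, 73), (169, 99, 72), (155, 106, 92), (84, 113, 121), (63, 70, 73), (65, 70, 75), (66, 70, 76), (64, 72, 76), (66, 72, 77)]
```

```bash
python3 - <<'E'
from h import *
from scipy.optimize import least_squares
st=np.load("w5.npy",allow_pickle=True).item();c=cam("wrist",st)
# (body pt mm, u or None, v or None) pixel centres
obs=[((-10,-10,14),267.2,None),((10,-10,14),291.3,None),((0,-10,14),None,225.6),((0,-4.5,14),None,220.4),((0,10,0),None,198.3),((-10,10,0),267.7,None),((10,10,0),291.2,None),((-4.5,0,14),274.6,None),((4.5,0,14),284.2,None)]
def mk(tilt):
    def f(p):
        q=R.from_euler("xyz",[p[3]*tilt,p[4]*tilt,0]);o=[]
        for b,u,v in obs:
            r=proj(c,p[:3]+q.apply(np.array(b)/1e3))
            if u: o.append(r[0]-u)
            if v: o.append(r[1]-v)
        return np.array(o)
    return f
for t in(0,1):
    r=least_squares(mk(t),[.5374,-.35,.09,0,0],x_scale=[.001,.001,.001,.1,.1]);print(t,r.x.round(4),"rms",np.sqrt(np.mean(r.fun**2)).round(2),"rel",(r.x[:3]-st["eef_pos"]).round(4),r.fun.round(1))
im=cv2.imread("pics/wrist5.png");g=im[120:146,270:295].astype(int).sum(2)
m=np.array(g<260);ys,xs=np.nonzero(m);print("pin dark rows/cols")
for row in g: print(*(int(v)//10 for v in row))
E
```

```text
0 [ 0.5357 -0.352   0.0896  0.      0.    ] rms 0.4 rel [-0.0017 -0.0021 -0.1187] [ 0.2 -0.   0.4 -0.6  0.2  0.1 -0.2 -0.7  0.6]
1 [ 0.5358 -0.3522  0.0865  0.0932 -0.0048] rms 0.36 rel [-0.0017 -0.0024 -0.1218] [ 0.4 -0.2  0.4 -0.3 -0.1  0.2 -0.2 -0.6  0.5]
pin dark rows/cols
39 41 39 39 40 39 39 40 39 40 39 39 39 39 39 40 40 39 40 39 39 40 39 39 40
40 39 39 39 39 40 40 40 39 40 40 39 39 40 39 40 39 40 39 39 40 40 39 39 40
38 39 39 40 39 39 40 39 39 39 39 39 39 40 39 39 40 40 40 39 40 40 40 40 40
39 39 39 40 39 39 40 39 40 39 39 39 39 40 39 40 40 40 40 39 40 39 39 40 40
40 39 40 40 40 39 41 39 39 39 40 39 40 40 39 39 40 39 39 40 39 40 40 40 39
39 39 39 40 39 39 40 39 40 40 39 39 39 39 40 40 39 40 39 39 40 40 40 39 40
40 39 39 40 39 40 39 40 40 39 39 40 39 40 40 40 39 39 39 40 40 40 39 40 40
39 39 40 39 40 39 39 39 39 38 37 36 37 38 39 40 40 40 39 39 40 40 40 40 39
39 39 37 38 37 38 38 38 37 33 25 22 25 32 38 39 40 39 39 40 41 40 39 40 40
40 38 28 29 29 30 28 27 25 21 20 21 20 23 31 40 40 40 40 39 40 39 40 40 39
40 37 29 29 28 29 28 27 23 21 24 24 24 22 27 39 39 39 39 39 40 40 40 40 
[... 427 characters left out ...]
9 40 40 39 39 40 39 39 40
39 39 40 40 40 40 41 40 40 40 39 35 38 40 39 39 39 39 39 40 40 39 40 40 40
39 39 40 40 40 40 39 39 40 40 40 39 40 39 40 39 39 39 39 39 39 39 40 40 41
40 40 39 39 39 40 39 40 40 40 39 39 40 40 40 40 39 40 40 39 39 40 40 40 40
39 39 40 39 39 39 40 40 39 39 39 40 39 39 40 40 40 39 40 40 40 40 40 40 40
39 40 39 40 40 39 40 40 39 40 40 40 40 40 40 40 39 40 40 40 40 39 40 40 39
40 40 39 39 39 40 40 40 40 40 39 39 39 40 40 40 40 40 39 39 40 39 39 40 40
39 39 39 39 39 40 39 41 39 40 40 40 40 41 39 40 40 40 40 40 40 40 41 39 40
40 40 41 39 40 40 39 40 40 40 40 40 39 40 40 40 40 40 39 40 39 39 40 40 41
40 40 40 39 40 40 39 40 40 40 40 40 40 40 39 40 39 40 39 40 40 40 39 39 40
```

The spacer is level, its underside 119 mm below the TCP at (0.5357, -0.352). The pin is at (0.5374, -0.2907). I'll move over the pin and check with all the cameras.

```bash
python3 -m jog '[[0.5,15,0,0,0,0,176],[1,35,0,0,0,0,176],[1.7,52,0,0,0,0,176],[1.7,61,-4,0,0,0,176],[1.7,61,-14,0,0,0,176],[1.7,61,-26,0,0,0,176],[1.7,61,-36,0,0,0,176],[1.7,61,-36,0,0,0,176]]'; python3 - <<'E'
from h import *
st=manip.state();print(st["eef_pos"]);np.save("w6.npy",st,allow_pickle=True)
P=np.array((.5374,-.2907,0))
T=np.array(st["eef_pos"])+[-.0017,-.0021,-.1187]
o=[]
for n in("side","scene"):
    im=get_image(n)[:,:,::-1];c=cam(n);cv2.imwrite(f"pics/{n}6.png",im)
    u,v=proj(c,T).astype(int);o.append(cv2.resize(im[v-25:v+25,u-33:u+33],None,fx=6,fy=6,interpolation=cv2.INTER_CUBIC))
    print(n,[(((proj(c,p)-(u-33,v-25))+.4)*6).round() for p in(T,P+[0,0,.0425],P+[0,0,.012])])
im=get_image("wrist")[:,:,::-1];cv2.imwrite("pics/wrist6.png",im)
w=cv2.resize(im[150:250,230:330],None,fx=3.96,fy=3,interpolation=cv2.INTER_CUBIC)
cv2.imwrite("pics/c6.png",np.vstack([np.hstack(o),np.hstack([w,np.zeros((w.shape[0],792-w.shape[1],3),np.uint8)])])[:600])
E
```

```text
time: 13.63
eef_pos: [0.5382, -0.2889, 0.1697]
tcp_rot: [-0.002, 0.707, 0.707, -0.001]
ft_force: [-0.1, 0.1, -1.6]
grip_width: 0.0336
grip_force: 24.0
[ 0.53824988 -0.28891619  0.16974581]
side [array([204., 158.]), array([202., 169.]), array([192., 211.])]
scene [array([203., 153.]), array([207., 168.]), array([215., 218.])]
```

View pics/c6.png

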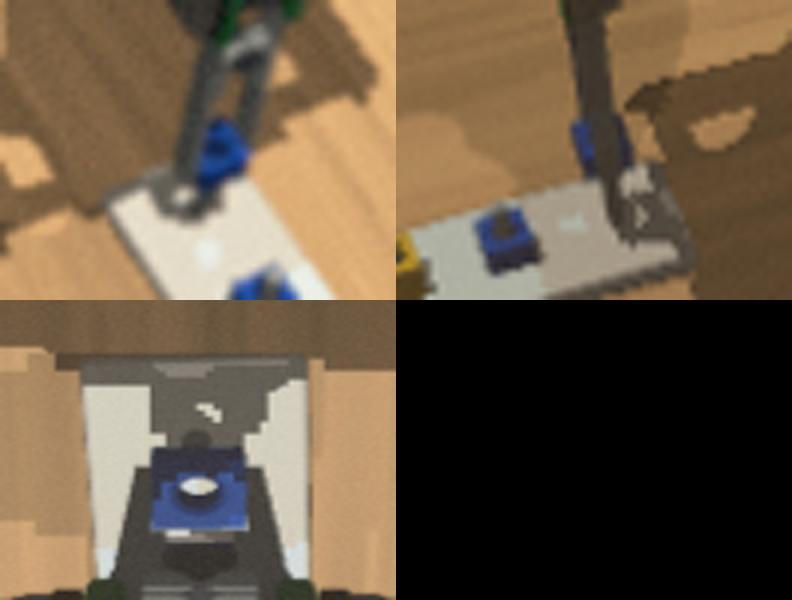

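The wrist crop shows the spacer (152 to 247, 447 to 530) with the pin foot peeking out behind it at (197,437), aligned in x within about 0.5 mm. Lowering gently.

```bash
python3 -m jog '[[0.4,0,-3,0,0,0,176],[0.4,0,-6,0,0,0,176],[0.4,0,-8,0,0,0,176],[0.4,0,-10,0,0,0,176],[0.4,0,-11,0,0,0,176],[0.4,0,-12,0,0,0,176],[0.4,0,-12,0,0,0,176]]'
```

```text
time: 14.37
eef_pos: [0.54, -0.2891, 0.1607]
tcp_rot: [-0.0, 0.707, 0.707, -0.0]
ft_force: [-0.3, -0.1, -1.5]
grip_width: 0.0337
grip_force: 24.0
```

```bash
python3 -m jog '[[0,0,0,0,0,0,176],[0,0,0,0,0,0,176]]';python3 -m jog '[[0,0,0,0,0,0,176]]'; python3 - <<'E'
from h import *
from scipy.optimize import least_squares
for i in range(2):
    st=manip.state();im=get_image("wrist")[:,:,::-1];print(st["eef_pos"],st["ft_force"])
cv2.imwrite("pics/wrist7.png",im)
m=cv2.inRange(cv2.cvtColor(im,cv2.COLOR_BGR2HSV),(105,110,30),(130,255,255));k,l,s,cc=cv2.connectedComponentsWithStats(m)
for i in range(1,k):
    if s[i,4]>30: print(s[i],cc[i])
im6=cv2.imread("pics/wrist6.png")
for nm,I in(("6",im6),("7",im)):
    print(nm)
    for r in range(188,204,1): print(r,*(int(v)//10 for v in I[r,266:294].astype(int).sum(1)))
E
```

```text
time: 14.53
eef_pos: [0.5401, -0.2892, 0.161]
tcp_rot: [0.0, 0.707, 0.707, 0.0]
ft_force: [-0.9, 0.5, -1.2]
grip_width: 0.0335
grip_force: 24.0
time: 14.62
eef_pos: [0.5402, -0.2892, 0.161]
tcp_rot: [0.0, 0.707, 0.707, 0.0]
ft_force: [0.5, -0.4, -1.9]
grip_width: 0.0337
grip_force: 24.0
[ 0.54018363 -0.28919773  0.16098824] [ 0.4530554  -0.35757394 -1.88912401]
[ 0.54016078 -0.28921009  0.16099859] [ 0.23285266  0.82607542 -1.7606066 ]
[269 207  23  19 259] [280.3011583  217.72972973]
6
188 61 54 28 28 29 28 28 28 28 29 28 29 28 28 28 36 53 55 60 54 28 28 28 28 29 28 27 28
189 61 55 28 28 29 28 28 29 28 28 28 28 27 29 28 28 28 39 61 55 28 29 29 28 29 29 28 28
190 61 54 28 27 28 28 27 28 27 28 28 28 28 28 27 27 28 37 53 48 27 28 28 28 28 28 28 28
191 61 55 27 28 28 29 28 28 29 28 29 28 28 28 28 28 28 27 29 28 28 28 28 28 29 28 28 28
192 60 55 28 28 28 29 27 28 29 28 29 29 27 27 28 28 29 29 29 28 28 28 28 29 29 28 28 27
193 60 55 28 28 29 29 28 28 28 28 28 26 24 23 24 25 27 28 28 27 28 29 28 28 28 28 29 28
194 60 56 43 43 42 40 28 29 28 28 26 22 20 19 20 21 24 28 28 28 27 28 28 29 29 3
[... 1509 characters left out ...]
 55 29 28 29 29 28 28 29 28 28 26 23 23 24 26 29 28 28 29 29 29 28 28 29 28 28 28 28
197 55 27 28 29 28 28 28 28 28 25 21 20 20 21 22 27 28 28 28 29 29 29 28 28 28 29 29 28
198 55 28 27 25 25 26 25 26 25 20 19 19 19 18 20 22 25 24 26 25 26 25 26 25 25 26 28 28
199 57 40 27 18 19 18 18 16 17 17 18 16 18 17 17 15 17 16 17 17 17 17 16 16 16 20 33 43
200 60 56 29 16 16 15 17 17 16 17 16 17 18 16 17 17 15 17 17 15 16 16 16 17 17 19 39 61
201 61 54 23 17 16 17 16 16 17 16 16 17 17 17 15 16 17 16 17 16 16 16 17 15 16 19 38 61
202 60 55 23 16 17 16 17 17 16 16 15 16 16 17 16 17 15 17 17 17 16 16 16 17 18 19 38 61
203 60 55 22 17 16 17 18 18 17 18 18 16 17 17 18 17 18 17 17 16 18 18 18 18 18 22 40 60
```

```bash
python3 -m jog '[[-1,0,0,0,0,0,176],[-2,0,0,0,0,0,176],[-2,0,0,0,0,0,176],[-2,0,0,0,0,0,176]]'; python3 - <<'E'
from h import *
st=np.load("w6.npy",allow_pickle=True).item()
c=cam("wrist",st);T=st["eef_pos"]
print("6 pin",onz(c,(279.2,193.3),.012)-[0,.0035,0],"spacer",T+[-.0017,-.0021,-.1187],"far edge y-10:",onz(c,(279.6,198.3),T[2]-.1187)-[0,.01,0])
st=manip.state();im=get_image("wrist")[:,:,::-1];T=st["eef_pos"];print(T);cv2.imwrite("pics/wrist8.png",im)
for r in range(191,204,1): print(r,*(int(v)//10 for v in im[r,266:294].astype(int).sum(1)))
c=cam("wrist",st);print("7 spacer",T+[-.0017,-.0021,-.1187])
E
```

```text
time: 15.05
eef_pos: [0.538, -0.2892, 0.1609]
tcp_rot: [0.0, 0.707, 0.707, -0.0]
ft_force: [0.6, -0.2, -1.6]
grip_width: 0.0333
grip_force: 24.0
6 pin [ 0.53586259 -0.28992468  0.012     ] spacer [ 0.53654988 -0.29101619  0.05104581] far edge y-10: [ 0.53644778 -0.29075366  0.05104581]
[ 0.5380454  -0.28923321  0.16089193]
191 55 27 29 28 28 28 29 28 28 28 32 43 41 28 28 28 28 28 27 28 28 28 28 28 28 27 28 27
192 55 28 28 28 29 28 28 27 28 28 40 62 55 28 28 28 28 28 28 28 28 29 27 29 28 29 29 28
193 56 28 28 28 29 28 28 28 29 29 36 52 48 28 28 28 28 28 27 28 28 28 29 29 28 28 28 28
194 55 28 28 28 29 29 28 28 29 28 28 28 29 28 29 28 28 28 28 27 28 28 29 28 29 27 28 28
195 55 28 27 28 29 29 28 28 28 29 29 28 28 27 26 29 28 28 29 29 29 28 28 29 28 28 29 28
196 55 29 29 28 28 28 28 28 28 29 27 28 26 23 22 24 27 27 28 28 28 28 28 28 28 28 28 28
197 55 28 28 28 29 29 28 28 28 29 28 26 21 19 20 20 21 25 28 28 28 29 28 28 28 28 29 29
198 55 28 27 26 26 25 26 25 26 26 25 21 19 20 18 18 18 20 26 25 25 26 24 25 25 26 28 29
199 57 40 26 18 17 18 17 17 17 17 17 17 18 16 17 17 17 18 17 18 18 18 16 16 17 22 33 42
200 61 56 33 17 17 17 17 16 17 17 17 16 16 16 17 17 17 16 18 16 18 16 17 17 16 19 39 60
201 60 55 29 18 16 16 18 17 17 16 16 17 16 17 15 17 16 17 16 17 17 15 17 15 17 19 37 61
202 60 55 23 17 17 18 17 17 16 17 16 16 17 16 16 16 16 16 17 17 18 17 17 17 18 18 37 61
203 61 55 24 17 18 16 16 18 17 16 17 17 18 17 17 18 16 17 17 17 18 17 18 19 18 21 41 61
7 spacer [ 0.5363454  -0.29133321  0.04219193]
```

```bash
python3 -m jog '[[0.2,0.7,0,0,0,0,176],[0.2,0.7,-1,0,0,0,176],[0.2,0.7,-2,0,0,0,176],[0.2,0.7,-3,0,0,0,176],[0.2,0.7,-4,0,0,0,176],[0.2,0.7,-4,0,0,0,176]]';python3 -m jog '[[0,0,-1,0,0,0,176],[0,0,-2,0,0,0,176],[0,0,-3,0,0,0,176],[0,0,-4,0,0,0,176],[0,0,-4,0,0,0,176]]'
```

```text
time: 15.6
eef_pos: [0.5382, -0.2884, 0.1566]
tcp_rot: [-0.0, 0.707, 0.707, -0.0]
ft_force: [-0.3, 0.1, -0.6]
grip_width: 0.0336
grip_force: 24.0
time: 16.02
eef_pos: [0.5382, -0.2884, 0.1527]
tcp_rot: [-0.0, 0.707, 0.707, -0.0]
ft_force: [0.6, -0.5, -1.2]
grip_width: 0.0337
grip_force: 24.0
```

```bash
python3 -m jog '[[0,0,-3,0,0,0,176],[0,0,-6,0,0,0,176],[0,0,-9,0,0,0,176],[0,0,-12,0,0,0,176],[0,0,-14,0,0,0,176],[0,0,-16,0,0,0,176],[0,0,-16,0,0,0,176]]';python3 -m jog '[[0,0,-1,0,0,0,176],[0,0,-2,0,0,0,176],[0,0,-3,0,0,0,176],[0,0,-3,0,0,0,176]]'
```

```text
time: 16.6
eef_pos: [0.5381, -0.2884, 0.1363]
tcp_rot: [-0.0, 0.707, 0.707, -0.0]
ft_force: [-0.0, 0.3, -1.2]
grip_width: 0.0334
grip_force: 24.0
time: 16.93
eef_pos: [0.5383, -0.2885, 0.1338]
tcp_rot: [-0.0, 0.707, 0.707, -0.0]
ft_force: [0.3, -0.4, -0.9]
grip_width: 0.0336
grip_force: 24.0
```

```bash
python3 -m jog '[[0,0,-1,0,0,0,176],[0,0,-2,0,0,0,176],[0,0,-2,0,0,0,176]]';python3 -m jog '[[0,0,-0.5,0,0,0,176],[0,0,-1,0,0,0,176],[0,0,-1,0,0,0,176]]'
```

```text
time: 17.18
eef_pos: [0.5384, -0.2885, 0.1319]
tcp_rot: [0.0, 0.707, 0.707, 0.0]
ft_force: [-0.1, 0.2, -0.1]
grip_width: 0.0333
grip_force: 24.0
time: 17.43
eef_pos: [0.5385, -0.2887, 0.1316]
tcp_rot: [0.0, 0.707, 0.707, 0.0]
ft_force: [-0.6, 1.0, 5.6]
grip_width: 0.0334
grip_force: 24.0
```

Contact at the right height. Opening the jaws slowly.

```bash
python3 -m jog '[[0,0,0.3,0,0,0,165],[0,0,0.3,0,0,0,161],[0,0,0.3,0,0,0,158],[0,0,0.3,0,0,0,155],[0,0,0.3,0,0,0,152],[0,0,0.3,0,0,0,150],[0,0,0.3,0,0,0,148],[0,0,0.3,0,0,0,148]]'; python3 -m jog '[[0,0,1,0,0,0,148],[0,0,3,0,0,0,148],[0,0,6,0,0,0,148],[0,0,10,0,0,0,148],[0,0,15,0,0,0,148],[0,0,20,0,0,0,148]]'; python3 - <<'E'
from h import *
st=manip.state();im=get_image("wrist")[:,:,::-1];cv2.imwrite("pics/wrist9.png",im)
s=get_image("side")[:,:,::-1];e=get_image("scene")[:,:,::-1];cv2.imwrite("pics/side9.png",s);cv2.imwrite("pics/scene9.png",e)
for n,I in(("wrist",im),("side",s),("scene",e)):
    m=cv2.inRange(cv2.cvtColor(I,cv2.COLOR_BGR2HSV),(105,110,30),(130,255,255));k,l,q,cc=cv2.connectedComponentsWithStats(m)
    for i in range(1,k):
        if q[i,4]>8: print(n,q[i],cc[i])
    print(" expect home",proj(cam(n,st),(.537,-.2905,.019)),"top",proj(cam(n,st),(.537,-.2905,.026)))
E
```

```text
time: 18.1
eef_pos: [0.5383, -0.2885, 0.1311]
tcp_rot: [-0.0, 0.707, 0.707, -0.0]
ft_force: [-0.8, 0.1, -1.1]
grip_width: 0.0388
grip_force: 4.2
time: 18.6
eef_pos: [0.5384, -0.2886, 0.1519]
tcp_rot: [0.0, 0.707, 0.707, 0.0]
ft_force: [0.5, 0.8, -1.0]
grip_width: 0.0384
grip_force: 4.2
wrist [269 197  22  21 290] [280.1862069  207.07931034]
wrist [289 255   3   3   9] [290. 256.]
 expect home [279.49770389 204.63435655] top [279.4884805 206.8810135]
side [353 302   9   8  39] [357.05128205 306.07692308]
side [362 317  11  10  56] [366.85714286 321.48214286]
 expect home [354.81686217 304.18621818] top [355.19447264 302.59136811]
scene [188 272   3   6   9] [188.88888889 274.55555556]
scene [170 276   8   7  26] [173.65384615 279.65384615]
 expect home [191.13183692 274.90921967] top [190.83616596 273.01088429]
```

The spacer stayed on the pin. Now the tongs go back to the stand.

```bash
python3 -m jog '[[0,0,10,0,0,0,148],[0,0,30,0,0,0,148],[0,0,55,0,0,0,148],[0,0,80,0,0,0,148],[-10,15,90,0,0,1,148],[-28,45,90,0,0,2.5,148],[-46,75,90,0,0,4,148],[-64,105,90,0,0,5.5,148]]';python3 -m jog '[[-10,17,0,0,0,0,148],[-20,33,0,0,0,0,148],[-25,42,0,0,0,0,148],[-25.5,43,0,0,0,0,148],[-25.5,43,0,0,0,0,148],[-25.5,43,0,0,0,0,148]]'; python3 - <<'E'
from h import *
st=manip.state();im=get_image("wrist")[:,:,::-1];cv2.imwrite("pics/wrist10.png",im);print(st["eef_pos"],np.degrees(R.from_quat(np.array(st["tcp_rot"])[[1,2,3,0]]).as_euler("xyz")))
s=get_image("side")[:,:,::-1];e=get_image("scene")[:,:,::-1];cv2.imwrite("pics/side10.png",s);cv2.imwrite("pics/scene10.png",e)
c=cam("wrist",st)
print("slot centre px",proj(c,(.4478,-.1423,.058)),"tip",proj(c,np.array(st["eef_pos"])+[-.0017,-.002,-.118]))
a=cv2.resize(im[150:260,220:340],(480,440),interpolation=cv2.INTER_CUBIC)
b=cv2.resize(e[255:300,160:210],(300,270),interpolation=cv2.INTER_CUBIC);d=cv2.resize(s[285:330,335:385],(300,270),interpolation=cv2.INTER_CUBIC)
cv2.imwrite("pics/c7.png",np.hstack([cv2.copyMakeBorder(a,0,100,0,0,cv2.BORDER_CONSTANT),np.vstack([b,d])]))
E
```

```text
time: 19.42
eef_pos: [0.4734, -0.1826, 0.2417]
tcp_rot: [0.0, 0.672, 0.74, 0.0]
ft_force: [-0.2, -0.2, -0.3]
grip_width: 0.0386
grip_force: 4.2
time: 19.92
eef_pos: [0.4496, -0.1412, 0.2415]
tcp_rot: [0.0, 0.672, 0.74, 0.0]
ft_force: [1.0, 0.6, -1.5]
grip_width: 0.0385
grip_force: 4.2
[ 0.44962459 -0.14117633  0.24151586] [1.79954341e+02 3.55530913e-02 9.55003542e+01]
slot centre px [279.0449111  189.98990066] tip [278.94131626 209.41756477]
```

View pics/c7.png

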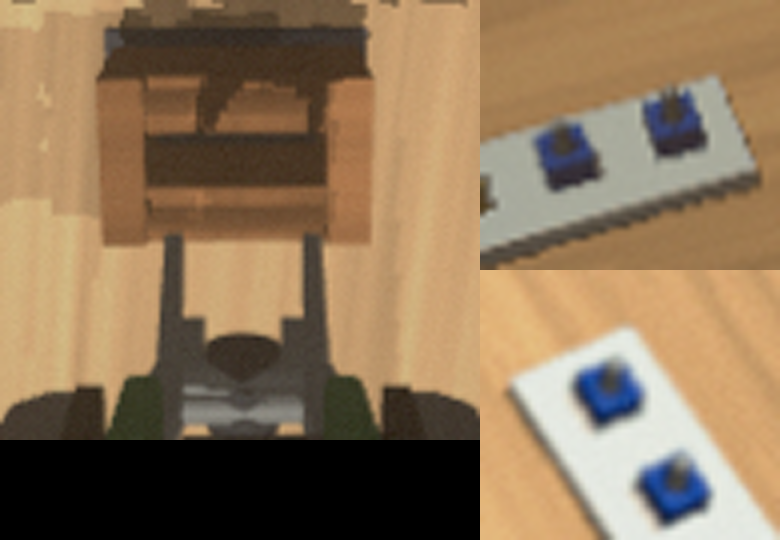

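Crop: the blue spacer lies home next to its twin in both views. The stand slot is centred at crop (236,160) and the jaw tips' +y edges are at (173,237) and (312,237). Working out the offset.

```bash
python3 - <<'E'
from h import *
st=manip.state();c=cam("wrist",st);T=np.array(st["eef_pos"])
W=lambda x,y:(220+x/4-.4,150+y/4-.4)
k=np.array([onz(c,W(*p),.058) for p in((100,80),(372,80),(372,243),(98,243))]);print(k.round(4),k.mean(0))
s=np.array([onz(c,W(*p),.058) for p in((145,135),(327,135),(327,187),(145,187))]);print("slot",s.round(4),s.mean(0))
for z in(.1225,.1265): print("tips",[onz(c,W(*p),z).round(4) for p in((172,237),(312,237))])
print(T)
E
```

```text
[[ 0.4099 -0.124   0.058 ]
 [ 0.4798 -0.1173  0.058 ]
 [ 0.4853 -0.1611  0.058 ]
 [ 0.4121 -0.1681  0.058 ]] [ 0.44676423 -0.14261025  0.058     ]
slot [[ 0.4225 -0.1374  0.058 ]
 [ 0.4699 -0.1328  0.058 ]
 [ 0.4715 -0.1468  0.058 ]
 [ 0.4235 -0.1514  0.058 ]] [ 0.44685037 -0.14209942  0.058     ]
tips [array([ 0.4334, -0.1442,  0.1225]), array([ 0.4636, -0.1413,  0.1225])]
tips [array([ 0.4335, -0.1429,  0.1265]), array([ 0.4633, -0.1401,  0.1265])]
[ 0.44933056 -0.14122408  0.24110014]
```

```bash
python3 -m jog '[[-1,1.5,-15,0,0,0,148],[-1.5,2,-30,0,0,0,148],[-1.5,2,-45,0,0,0,148],[-1.5,2,-55,0,0,0,148],[-1.5,2,-61,0,0,0,148],[-1.5,2,-65,0,0,0,148],[-1.5,2,-68,0,0,0,148],[-1.5,2,-68,0,0,0,148]]';python3 -m jog '[[0,0,-2,0,0,0,148],[0,0,-5,0,0,0,148],[0,0,-8,0,0,0,148],[0,0,-10,0,0,0,148],[0,0,-10,0,0,0,148]]'
```

```text
time: 20.73
eef_pos: [0.4474, -0.1386, 0.173]
tcp_rot: [-0.0, 0.672, 0.74, -0.0]
ft_force: [-0.3, -0.1, -2.0]
grip_width: 0.0386
grip_force: 4.2
time: 21.15
eef_pos: [0.4471, -0.1384, 0.1628]
tcp_rot: [-0.0, 0.672, 0.74, -0.0]
ft_force: [-0.8, 0.7, -1.1]
grip_width: 0.0387
grip_force: 4.2
```

```bash
python3 -m jog '[[0,0,-4,0,0,0,148],[0,0,-9,0,0,0,148],[0,0,-14,0,0,0,148],[0,0,-19,0,0,0,148],[0,0,-24,0,0,0,148],[0,0,-29,0,0,0,148],[0,0,-33,0,0,0,148],[0,0,-33,0,0,0,148]]';python3 -m jog '[[0,0,-1,0,0,0,148],[0,0,-3,0,0,0,148],[0,0,-5,0,0,0,148],[0,0,-5,0,0,0,148]]'
```

```text
time: 21.82
eef_pos: [0.4468, -0.1383, 0.1292]
tcp_rot: [-0.001, 0.672, 0.74, -0.0]
ft_force: [0.1, 0.8, -1.4]
grip_width: 0.0386
grip_force: 4.2
time: 22.15
eef_pos: [0.4472, -0.1385, 0.1249]
tcp_rot: [-0.0, 0.672, 0.74, -0.0]
ft_force: [-0.6, -0.0, -1.8]
grip_width: 0.0383
grip_force: 4.2
```

```bash
python3 -m jog '[[0,0,-1,0,0,0,148],[0,0,-2,0,0,0,148],[0,0,-2,0,0,0,148]]';python3 -m jog '[[0,0,-1,0,0,0,148],[0,0,-2,0,0,0,148],[0,0,-2,0,0,0,148]]'
```

```text
time: 22.4
eef_pos: [0.4473, -0.1385, 0.1231]
tcp_rot: [-0.0, 0.672, 0.74, -0.0]
ft_force: [-0.1, 0.6, -1.4]
grip_width: 0.0388
grip_force: 4.2
time: 22.65
eef_pos: [0.4477, -0.1386, 0.1214]
tcp_rot: [0.0, 0.672, 0.74, 0.0]
ft_force: [0.0, -0.6, 1.8]
grip_width: 0.0389
grip_force: 4.7
```

```bash
python3 -m jog '[[0,0,0,0,0,0,145],[0,0,0,0,0,0,142],[0,0,0,0,0,0,139],[0,0,0,0,0,0,135],[0,0,0,0,0,0,128],[0,0,0,0,0,0,110],[0,0,0,0,0,0,60],[0,0,0,0,0,0,30]]';python3 -m jog '[[0,0,0,0,0,0,0],[0,0,0,0,0,0,0],[0,0,0,0,0,0,0],[0,0,0,0,0,0,0]]';python3 -m jog '[[0,0,5,0,0,0,0],[0,0,20,0,0,0,0],[0,0,45,0,0,0,0],[0,0,75,0,0,0,0],[0,0,110,0,0,0,0],[0,0,140,0,0,0,0],[0,0,140,0,0,0,0],[0,0,140,0,0,0,0]]'; python3 - <<'E'
from h import *
st=manip.state();im=get_image("wrist")[:,:,::-1];cv2.imwrite("pics/wrist11.png",im)
c=cam("wrist",st)
m=cv2.inRange(cv2.cvtColor(im,cv2.COLOR_BGR2HSV),(45,80,30),(80,255,255));k,l,q,cc=cv2.connectedComponentsWithStats(m)
for i in range(1,k):
    if q[i,4]>15: print(q[i],cc[i],onz(c,cc[i],.144))
for n in("side","scene"):
    I=get_image(n)[:,:,::-1];cv2.imwrite(f"pics/{n}11.png",I)
    J=cv2.imread(f"pics/{n}0.png")
    for I2,t in((J,"before"),(I,"after")):
        m=cv2.inRange(cv2.cvtColor(I2,cv2.COLOR_BGR2HSV),(45,80,30),(80,255,255));k,l,q,cc=cv2.connectedComponentsWithStats(m)
        print(n,t,[(q[i].tolist(),cc[i].round(1).tolist()) for i in range(1,k) if q[i,4]>15])
E
```

```text
time: 23.32
eef_pos: [0.4474, -0.1385, 0.1212]
tcp_rot: [0.0, 0.672, 0.74, 0.0]
ft_force: [0.2, 0.2, 0.1]
grip_width: 0.0635
grip_force: 0.0
time: 23.65
eef_pos: [0.4473, -0.1385, 0.1212]
tcp_rot: [-0.0, 0.672, 0.74, -0.0]
ft_force: [-0.1, -0.7, 0.3]
grip_width: 0.0901
grip_force: 0.0
time: 24.32
eef_pos: [0.4483, -0.1388, 0.263]
tcp_rot: [0.002, 0.672, 0.74, 0.001]
ft_force: [0.3, 0.1, -1.2]
grip_width: 0.092
grip_force: 0.0
[254 199   6  21 121] [256.51239669 208.91735537] [ 0.42751912 -0.14258913  0.144     ]
[297 200   6  20 102] [299.37254902 208.95098039] [ 0.46459435 -0.13908687  0.144     ]
side before [([298, 233, 6, 17, 63], [300.4, 240.5]), ([285, 239, 6, 17, 47], [287.3, 246.8])]
side after [([298, 234, 6, 16, 73], [300.5, 241.2]), ([284, 239, 7, 17, 60], [287.2, 246.6])]
scene before []
scene after []
```

The tongs are back where they stood, with the handle tops within 2 mm of the original in two cameras. The spacer was seen home and the robot is clear.

```bash
python3 -c "
from station import job_done
print(job_done())"
```

```text
the job is handed in; nothing more can be done
None
```

The job is handed in: the blue spacer looked fully home on the white rack's empty pin in the camera views, and the tongs stand upright in their stand again. I had no sign of anything else being disturbed, though the yellow spacer and the bystanders were not re-measured, and the hand-in returned no verdict.

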